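Make up the brass charge and hold the scrap-press ram half out

TASK

Make up the brass charge on the spring scale by putting on its pan whichever bar end brings the pointer between the two black marks, and let go of it. Then draw the ram of the scrap press straight along its sloping barrel until it is half out and the feed window is clear, and finish there, still holding the ram by its crossbar so that the charge can be fed in. Do not drag or tip the press, and leave the cup, jar and cardboard block alone.

Things in the scene. Friction and masses are not known exactly. Their poses are not given: they have to be found in the camera images.
- press: Scrap press, loose on the bench, 4 kg: green plate 150 x 110 x 18 mm carrying a dark steel square barrel, 55.5 mm outside, bore 31.5 mm square and 100 mm deep. Origin: centre of the underside; z up. The barrel leans 20 degrees from vertical to the press's -x. The feed window opens the barrel's +x (upward-looking) wall 12 to 42 mm above the bore's floor.
- press_floor (a point): Centre of the bore's floor, 22 mm along the press's +x from its origin and 45 mm up.
- press_mouth (a point): Centre of the bore's open mouth, 100 mm from press_floor along the bore: the line from press_floor to press_mouth is the direction in which the ram is drawn.
- ram: Loose ram in the bore, about 0.45 kg, 1.5 mm of play, on the bore's floor at the start: square aluminium rod 30 x 30 x 112 mm, round neck of 20 mm, steel crossbar 18 x 64 x 18 mm (own x, y, z; along the press's y). Origin: centre of its foot; z along the rod to the crossbar. Half out: foot 50 mm from press_floor. Let go, it slides back.
- ram_grip (a point): Centre of the crossbar, 151 mm along the ram's z from its foot; the barrel's mouth is 51 mm below this point, along the axis, when the ram is home. Grip across the bar's 18 mm (own x), approaching along the ram's axis.
- pan (a joint): How far the scale's pan has sunk, in m, 0 to 0.038 (downwards). At the start 0.004 to 0.016, from the unknown scrap in the white bowl fixed on the pan. Spring 150 N/m: the short bar end sinks it about 8 mm more, the long one about 16 mm more. The pointer is between the marks from 0.019 to 0.029, mid-way at 0.024.
- pan_spot (a point): Centre of the free part of the flat steel pan (190 x 120 mm), on its upper surface, 91 mm above the bench at joint value 0, moving with the pan; 45 mm to the scale's -x from the pan's middle. Free from here 60 mm to either side, 50 mm to -x, 62 mm to +x, where the bowl (66 mm wide, 35 mm tall) stands. The point has the scale's yaw.
- scale: Fixed spring scale, grey base 250 x 120 x 30 mm, pan above it. Origin: centre of the underside. At the +x end two 115 mm high steel posts carry an upper and a lower pair of black marks; the pointer is the thin steel bar at the pan's +x end, moving up and down between the posts.
- bar_short: Short brass bar end, 25 x 24 x 24 mm (own x, y, z), about 0.12 kg, on the bench. Origin: centre of its underside.
- bar_long: Long brass bar end, 50 x 24 x 24 mm (own x, y, z), about 0.245 kg, lying on the bench along its own x. Origin: centre of its underside.
- cup: Bystander: white china cup 72 mm wide, 62 mm tall, handle at its +y. Origin: centre of its underside.
- jar: Bystander: white plastic jar 60 mm wide, 85 mm tall. Origin: centre of its underside.
- leafbook: Bystander: cardboard-brown block of leaf papers 70 x 70 x 35 mm. Origin: centre of its underside.
Things that resemble listed ones, but are neither listed nor needed, are in the scene too. Leave any red or turquoise look-alike of the bar_short alone. Leave any pink look-alike of the bar_long alone.

How it is judged (in metres and radians):
On the way, in this order (a step that is already met when the one before it is completed fails the run):
1. the pointer is at rest between the marks with the bar end let go, the ram still home (value of joint pan between 0.019 and 0.029 m and velocity of joint pan between -0.005 and 0.005 m/s and contact force between the fingers and bar_short below 0.1 N and contact force between the fingers and bar_long below 0.1 N and contact force between each of the arm, the fingers and pan below 0.1 N and distance between ram and press_floor below 0.01 m), for 0.3 s.
2. the ram is drawn half out of its barrel and held (distance between ram and press_floor between 0.042 and 0.06 m and angle between the z axis of ram and the z axis of press, either way round between 0.27 and 0.43 rad and contact force between the fingers and ram above 3 N and linear speed of ram below 0.02 m/s), for 0.2 s.
At the end, for the whole second after the job is handed in: The pan still stands between its marks (sunk 19 to 29 mm) and the ram, still in the barrel and in line with it, is held by the fingers (over 3 N) and still, its foot 42 to 60 mm from the bore's floor (all of step 2 and value of joint pan between 0.019 and 0.029 m); the arm keeps its last pose, push and grip.
It fails at once if the press is dragged more than 20 mm or tipped (distance of press from where it was at the start of the episode above 0.02 m or angle between press's own z axis and vertical above 0.1 rad).
It fails at once if the cup is shoved more than 30 mm or tipped (distance of cup from where it was at the start of the episode above 0.03 m or angle between cup's own z axis and vertical above 0.3 rad).
It fails at once if the jar is shoved more than 30 mm or tipped (distance of jar from where it was at the start of the episode above 0.03 m or angle between jar's own z axis and vertical above 0.3 rad).
It fails at once if the cardboard block is shoved more than 30 mm or tipped (distance of leafbook from where it was at the start of the episode above 0.03 m or angle between leafbook's own z axis and vertical above 0.3 rad).
It also fails if it takes over 48 s, if anything falls off the work surface, if the arm or the gripper's body presses on something with over 40 N, if the wrist force passes 120 N, or if a joint passes its speed limit or range.

ROBOT

A 7-joint arm with a two-finger parallel gripper is mounted at the origin on the work surface. World frame = base frame: x ahead of the robot, y to its left, z up, the work surface at z = 0. Lengths are in mm, angles in rad, forces in N, time in s.
With the tool pointing down it reaches from about 425 to 875 mm from the base axis. Payload 4.7 kg.
Tool frame: the origin (TCP) lies at the very end of the fingers, on their centre line; the grasp point (between the pads) lies 19 mm behind it (bot.pinch_z is the distance from the TCP to the grasp point, in mm); z points along the fingers, y is the line along which they close (so a half turn about z gives the same grasp; the last joint's range is limited). The gripper opens to 87 mm and grips with 3 to 60 N. Pads are 19 mm wide; open, the fingers measure 117 mm over their backs; the gripper's body (75 mm by 190 mm) begins 51 mm behind the grasp point.
Start: joints at [1.32, 0.321, -0.07, 1.45, 0.023, 1.371, -0.057], TCP at [170.094, -627.37, 222.587] pointing down, gripper open.
Joint ranges: [-2.86, 2.86], [-0.3, 2.09], [-1.38, 1.24], [0.06, 2.45], [-1.56, 4.7], [0.09, 2.05], [-2.69, 2.69]. Speed limits (rad/s): [2.57, 2.57, 3.14, 3.14, 3.14, 3.14, 3.14].

INTERFACE

Orientations are given as [roll, pitch, yaw] about the fixed x, y, z axes, in that order (R = Rz(yaw) Ry(pitch) Rx(roll)).
In Python, from rig import bot, cams, workorder gives the robot as it stands. The module is installed in compiled form; this text tells all that it offers.
- The arm moves only by the tool jog_arm, never from a script. Its argument "motion" is a list of rows, each an object with "dp": the shift along the tool's x, y, z in units of 30 mm (1.0 is 30 mm), a list of three; "turn": the turn about the tool's z in units of 5 degrees (1.0 is 5 degrees). In form: [{"dp": [dx, dy, dz], "turn": turn}, ...]. A call has exactly 8 rows; each row shifts and turns the commanded pose from where the row before left it, along the tool's axes as they then stand; what a row does not reach is not made up. A row lasts 1/10 s, in which the tool goes at most 50 mm and 8.59 degrees, less where a joint would pass 70% of its speed; a pose out of reach is approached as far as the arm can. A call is refused whole if a number of a shift passes 1 or a number of a turn 1, either way. A call with a gripper value outside its range is refused whole. "fingers" is the finger opening in mm, from 0 to 87, set as the call begins (left out, the last holds). The fingers move at their own pace and stop on an object; the grip force is fixed at half the most. Time passes only in rows, so rows that do not move let the fingers close, or fill a call up. It gives the time, the measured TCP pose, the force, the opening and the grip force at its end, in the units of the state.
- bot.state(): the state, without advancing time (a new reading comes with each control period).
- cams.read_camera(name): name is "scene" or "top" or "wrist"; returns (picture, depth): 400x640x3 uint8, blue, green, red; 400x640 float32, mm along the optical axis (not along the pixel's ray), 0 where there is no reading.
- cams.camera_info(name): a dict with "fx", "fy", "cx", "cy" (pixels), "extrinsics" (4x4, takes a point from world to camera coordinates). Camera axes: x right, y down, z forward; pixel columns grow to the right and rows downward; lengths in mm; the calibration is good to about 2 mm. A picture is of the moment at which its call begins: read the wrist's pose just before it. camera_info takes no time and is no camera call; for the wrist camera it gives the pose at the moment of the call.
- workorder.finish_job(): hands the job in; it is judged then, once.
The state is a dict: "clock": time; "joint_pos": joint angles; "qvel": joint speeds; "joint_torque": joint torques, N m; "ee_pos": TCP position; "eef_rot": TCP orientation; "wrist_force": force on the tool from outside, world axes, zero at the start; "moment": the same for the moment, N m; "finger_gap": finger opening in mm; "grip_force": force on a finger pad.
Only numpy, scipy, OpenCV 4.12 (cv2) and the standard library are available. Lean on these libraries where they do the work, as an engineer would, in place of code of your own. Each camera call takes 0.05 s, during which the arm holds its last target. There are 200 camera calls.

## Working session

There is one attempt and no reset: what is moved stays moved. The work goes in short steps, Python scripts to look and compute and a tool call to move; the robot and the scene stay as the last step left them, time stands still between calls to the robot, and variables do not carry over. Pictures are saved under pics/ and viewed, at most 10 in all, crops included, and the job is handed in when it is done.

Besides the shell and the picture viewer there is one more tool, called after "Request:" by a JSON object that holds its "api" and its "payload", one argument or row to a line. jog_arm: Moves the arm, as the interface text tells. Its arguments: {"type":"object","properties":{"motion":{"type":"array"},"fingers":{"type":"number"}},"required":["motion"]}

```bash
mkdir -p pics
cat > h.py <<'E'
import numpy as np,cv2
from rig import bot,cams,workorder
def ray(n,u,v):
    c=cams.camera_info(n);E=np.array(c["extrinsics"]);R=E[:3,:3];o=-R.T@E[:3,3]
    return o,R.T@np.array([(u-c["cx"])/c["fx"],(v-c["cy"])/c["fy"],1.])
def onz(n,u,v,z):
    o,d=ray(n,u,v);return o+d*(z-o[2])/d[2]
def dpt(n,u,v,D):
    o,d=ray(n,u,v);return o+d*D[int(v),int(u)]
def cloud(n,D):
    c=cams.camera_info(n);E=np.array(c["extrinsics"]);R=E[:3,:3];o=-R.T@E[:3,3]
    v,u=np.mgrid[:400,:640];d=np.stack([(u-c["cx"])/c["fx"],(v-c["cy"])/c["fy"],np.ones_like(u)],-1)
    return o+(d*D[...,None])@R
E
python3 - <<'E'
from h import *
for n in("scene","top"):
    p,D=cams.read_camera(n);cv2.imwrite(f"pics/{n}.png",p);np.save(n,D);cv2.imwrite(f"{n}_raw.png",p)
    print(n,ray(n,320,200), (D>0).mean())
print(bot.state())
E
```

```text
scene (array([ 946.10835304, -363.61080056,  984.65905306]), array([-0.40133703,  0.37945373, -0.83365935])) 0.99604296875
top (array([ 436.15087927,   36.74917282, 1201.43340683]), array([ 0.07797722, -0.02753201, -0.99662175])) 0.99593359375
{'clock': 0.1, 'joint_pos': array([ 1.32009504,  0.32172466, -0.07006964,  1.45154407,  0.02263045,
        1.37081985, -0.05687841]), 'qvel': array([ 0.00036846, -0.00033858,  0.00066389, -0.00358248,  0.00110375,
        0.00037617,  0.00013651]), 'joint_torque': array([ 9.09654500e-05, -4.92570877e+01, -4.05569337e-01, -3.13398635e+01,
       -6.39704615e-02,  3.94826999e-02,  8.21464027e-05]), 'ee_pos': array([ 169.91915248, -626.88147775,  221.59099494]), 'eef_rot': array([-3.13988770e+00,  1.28859402e-04,  2.64842406e-01]), 'wrist_force': array([-0.62231747, -0.46192985, -0.79920558]), 'moment': array([ 0.02095059, -0.00607887, -0.02969435]), 'grip_force': 0.0, 'finger_gap': 87.13885354268949}
```

View pics/scene.png

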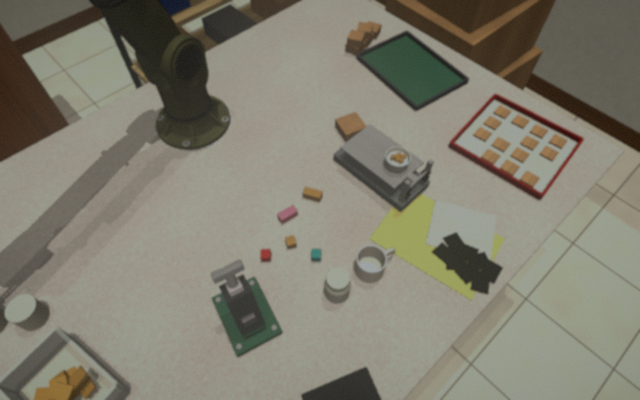

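View pics/top.png

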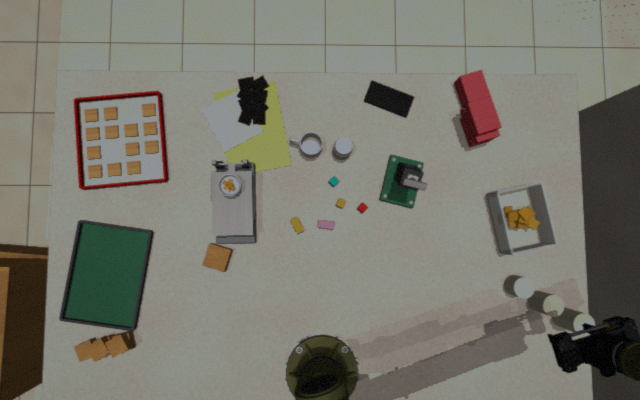

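Scene view: press (245,315) and ram crossbar (229,272), scale (383,165), cup (371,262), jar (338,283), leafbook (350,125). Top view: yellow-brass bars at (297,226), long, and (341,203), short. Pink (327,225), red (362,208) and turquoise (334,181) are look-alikes. The scale lies at (233,203), its bowl at (231,186) and the press at (403,181).

```bash
cat > m.py <<'E'
from h import *
p=cv2.imread("top_raw.png");D=np.load("top.npy");P=cloud("top",D)
hsv=cv2.cvtColor(p,cv2.COLOR_BGR2HSV)
def show(nm,mask):
    n,l,s,c=cv2.connectedComponentsWithStats(mask.astype(np.uint8))
    for i in range(1,n):
        if s[i,4]>25:
            q=P[l==i]; ctr=onz("top",*c[i],24)
            r=cv2.minAreaRect(q[:,:2].astype(np.float32))
            print(nm,c[i].round(),s[i,4],"med",np.median(q,0).round(1),"rect",np.round(r[0],1),np.round(r[1],1),round(r[2],1))
roi=np.zeros(p.shape[:2],bool);roi[150:260,280:440]=1
show("sat",(hsv[...,1]>110)&(hsv[...,2]>60)&(hsv[...,0]<35)&roi)
show("green",(hsv[...,0]>50)&(hsv[...,0]<85)&(hsv[...,1]>80)&roi)
z=P[...,2]
# bench around
print("bench",[np.median(z[a:a+10,b:b+20]).round(1) for a,b in((210,265),(240,330),(200,190),(160,355))])
r2=np.zeros_like(roi);r2[150:250,195:270]=1
m=r2&(z>60)&(z<100);show("pan",m)
pan=np.zeros_like(roi);pan[205:228,218:248]=1
print("panz",np.median(z[pan]),z[pan].std())
print("high",); show("tall",(z>100)&roi); show("bars",(z>15)&(z<30)&roi)
show("crossbar",(z>165)&roi)
c=p[150:250,280:440];cv2.imwrite("pics/crop.png",cv2.resize(c,None,fx=5,fy=5,interpolation=cv2.INTER_CUBIC))
E
python3 m.py
```

```text
sat [340. 203.] 56 med [518.7 -58.5  25. ] rect [477.8 -20.2] [ 24.  139.1] 46.0
sat [362. 207.] 62 med [ 506.  -127.    24.3] rect [ 505.1 -127.9] [22.  23.7] 51.0
sat [297. 225.] 119 med [450.5  76.   24.5] rect [445.7  70.6] [62.7 32.1] 47.2
green [397. 184.] 920 med [ 563.5 -234.9   18.5] rect [ 512.8 -168.6] [163.2 406.8] 42.3
bench [np.float64(0.4), np.float64(0.9), np.float64(0.7), np.float64(0.4)]
pan [232. 204.] 2375 med [506.4 263.1  80.1] rect [532.8 266.1] [223.5 119.2] 0.8
panz 80.1114151057701 73.80878559179808
high
tall [411. 178.] 529 med [ 578.2 -246.6  147.4] rect [ 538.5 -121.4] [ 89.3 366.1] 19.2
bars [398. 184.] 969 med [ 563.4 -236.5   18.7] rect [ 590.1 -254.9] [110.  150.1] 75.4
bars [334. 181.] 59 med [588.  -39.6  24.6] rect [589.7 -38.4] [22.5 22.6] 44.9
bars [341. 203.] 57 med [518.9 -61.2  24.9] rect [520.1 -60.3] [22.6 24.3] 61.8
bars [363. 207.] 62 med [ 506.  -129.9   24.6] rect [ 505.6 -129.7] [22.1 25.5] 45.4
bars [297. 225.] 124 med [450.5  76.   24.5] rect [451.2  76.4] [49.2 23.9] 28.6
bars [326. 224.] 121 med [453.3 -14.1  24.4] rect [453.1 -13.3] [49.2 23.9] 81.8
crossbar [414. 183.] 183 med [ 560.1 -246.6  195. ] rect [ 514.3 -116.1] [ 47.1 340.2] 19.2
```

View pics/crop.png

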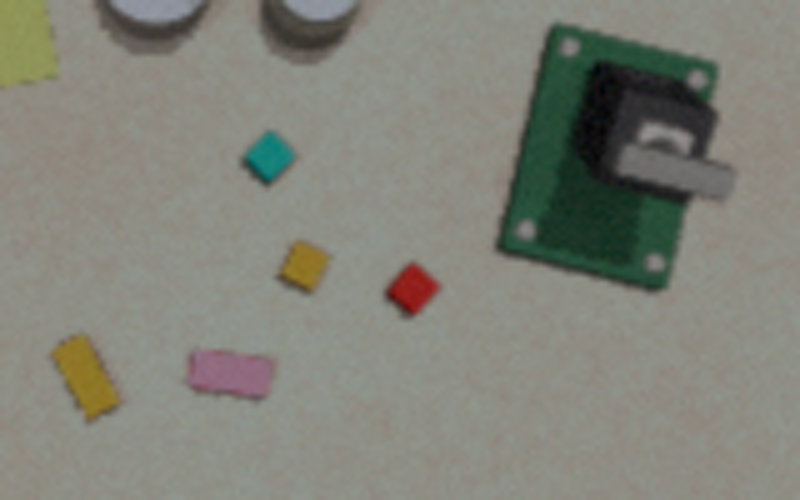

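Candidates: brass/yellow long bar at top (297,226) measures 49×24×24.5 and is the only one of that size that isn't pink. Brass short bar is at (341,203). The pink, red and turquoise ones are look-alikes. The crop confirms this. The pan appears sunk about 11 mm, so I'll refine that, since it decides between long and short.

```bash
cat > m2.py <<'E'
from h import *
for n in("top","scene"):
    D=np.load(n+".npy");P=cloud(n,D);z=P[...,2];ok=D>0
    x,y=P[...,0],P[...,1]
    box=lambda a,b,c,d:ok&(x>a)&(x<b)&(y>c)&(y<d)
    b=box(400,640,130,195)&(abs(z)<8); b2=box(400,470,335,400)&(abs(z)<8)
    pn=box(430,520,215,317)&(abs(z-80)<8)
    fit=lambda m:np.linalg.lstsq(np.c_[x[m]-500,y[m]-265,np.ones(m.sum())],z[m],rcond=None)[0].round(4)
    print(n,"bench",np.median(z[b]),np.median(z[b2]),b.sum(),b2.sum(),"pan",np.median(z[pn]),z[pn].mean(),z[pn].std(),fit(pn),fit(b|b2))
    post=box(600,670,215,320)&(z>85)&(z<135); print(" posts",np.sort(z[post])[-12:].round(1),post.sum())
    bowl=box(530,600,230,300)&(z>105)&(z<130);print(" bowl",np.percentile(z[bowl],[5,50,95]).round(1),P[bowl][:,:2].min(0),P[bowl][:,:2].max(0))
    m=box(400,660,190,335)&(abs(z-80)<4);r=cv2.minAreaRect(P[m][:,:2].astype(np.float32));print(" panrect",r)
    m=box(380,690,190,335)&(abs(z-30)<4);print(" base",m.sum(),np.median(z[m]),P[m][:,:2].min(0),P[m][:,:2].max(0))
    m=box(510,610,-310,-190)&(z>175)&(z<215);r=cv2.minAreaRect(P[m][:,:2].astype(np.float32));print(" xbar",r,P[m].mean(0),m.sum())
    m=box(430,475,50,105)&(z>19)&(z<30);r=cv2.minAreaRect(P[m][:,:2].astype(np.float32));print(" long",r,np.median(z[m]))
    m=box(490,690,-340,-160)&(abs(z-18.5)<4);r=cv2.minAreaRect(P[m][:,:2].astype(np.float32));print(" plate",r)
p=cv2.imread("scene_raw.png");cv2.imwrite("pics/sc.png",cv2.resize(p[110:220,330:450],None,fx=5,fy=5,interpolation=cv2.INTER_CUBIC))
E
python3 m2.py
```

```text
top bench 0.5251814211756027 0.3542948532351602 1582 400 pan 80.11324151026122 80.15352518293376 2.208358741439293 [-1.90000e-03  1.00000e-04  8.01077e+01] [0.0013 0.     0.4936]
 posts [116.1 116.2 116.7 116.9 116.9 117.6 117.6 117.7 117.8 117.9 119.4 121. ] 66
 bowl [105.4 111.1 116.5] [535.48151206 235.90541095] [596.81903001 299.74360434]
 panrect ((531.3218994140625, 266.1863098144531), (220.57723999023438, 119.01842498779297), 0.7823463082313538)
 base 568 30.034182898082236 [380.79006108 204.69857454] [644.06292614 334.69137889]
 xbar ((562.3314819335938, -247.73757934570312), (62.939781188964844, 24.575349807739258), 76.10757446289062) [ 559.62923189 -246.10185378  194.46343374] 179
 long ((451.2481994628906, 76.28592681884766), (49.240264892578125, 23.391328811645508), 28.87935447692871) 24.525488651163414
 plate ((589.8167724609375, -255.3059539794922), (110.67729949951172, 150.38710021972656), 75.82610321044922)
scene bench 0.16197644697138003 1.0390997569762703 1765 75 pan 79.82126307413137 79.81827990447654 1.7527904244225025 [-4.70000e-03  2.30000e-03  7.97018e+01] [-1.000e-04  3.100e-03  4.652e-01]
 posts [115.9 115.9 115.9 116.1 116.1 116.3 116.4 116.6 116.8 117.6 118.3 119.2] 128
 bowl [105.4 111.1 116.1] [530.69864015 235.99922821] [596.04284828 299.98864776]
 panrect ((531.2572021484375, 267.70440673828125), (223.77743530273438, 123.52436828613281), 1.2961710691452026)
 base 1070 29.877112165275832 [380.09513227 204.71875346] [645.40023716 334.32392939]
 xbar ((560.6624755859375, -247.8575439453125), (63.713077545166016, 24.488990783691406), 77.43209838867188) [ 562.25133292 -248.29978066  191.37171872] 412
 long ((450.51275634765625, 77.0381851196289), (46.74456024169922, 27.436290740966797), 23.866025924682617) 23.726039984640863
 plate ((589.015380859375, -254.4654541015625), (109.78084564208984, 150.6561279296875), 75.64166259765625)
```

Request:
{"api": "jog_arm", "payload": {
  "motion": [
    {"dp": [0, 0, -0.5], "turn": -0.5},
    {"dp": [1, -0.5, 0], "turn": -0.5},
    {"dp": [1, -0.5, 0], "turn": -0.5},
    {"dp": [1, -0.5, 0], "turn": -0.5},
    {"dp": [1, -0.5, 0], "turn": -0.5},
    {"dp": [0, 0, 0], "turn": 0},
    {"dp": [0, 0, 0], "turn": 0},
    {"dp": [0, 0, 0], "turn": 0}
  ],
  "fingers": 60
}}

```text
clock: 0.9
ee_pos: [258.6, -528.6, 237.3]
eef_rot: [-3.141, 0.001, 0.481]
wrist_force: [-0.1, 0.6, 1.0]
finger_gap: 60.6
grip_force: 0.0
```

Request:
{"api": "jog_arm", "payload": {
  "motion": [
    {"dp": [1, -0.75, 0], "turn": -0.2},
    {"dp": [1, -0.75, 0], "turn": 0},
    {"dp": [1, -0.75, 0], "turn": 0},
    {"dp": [1, -0.75, 0], "turn": 0},
    {"dp": [1, -0.75, 0], "turn": 0},
    {"dp": [1, -0.75, 0], "turn": 0},
    {"dp": [1, -0.75, 0], "turn": 0},
    {"dp": [1, -0.75, 0], "turn": 0}
  ]
}}

```text
clock: 1.7
ee_pos: [384.5, -255.0, 237.6]
eef_rot: [3.141, -0.0, 0.497]
wrist_force: [0.6, 1.3, -0.4]
finger_gap: 60.2
grip_force: 0.0
```

Request:
{"api": "jog_arm", "payload": {
  "motion": [
    {"dp": [0.9, -1, 0], "turn": 0},
    {"dp": [0.9, -1, 0], "turn": 0},
    {"dp": [0.9, -1, 0], "turn": 0},
    {"dp": [0.9, -1, 0], "turn": 0},
    {"dp": [0.9, -1, 0.5], "turn": 0},
    {"dp": [0.9, -1, 0.5], "turn": 0},
    {"dp": [0.9, -1, 0.5], "turn": 0},
    {"dp": [0, 0, 0], "turn": 0}
  ]
}}

```text
clock: 2.5
ee_pos: [449.4, 24.8, 191.3]
eef_rot: [-3.138, 0.0, 0.507]
wrist_force: [-0.0, 0.2, 0.4]
finger_gap: 59.9
grip_force: 0.0
```

Request:
{"api": "jog_arm", "payload": {
  "motion": [
    {"dp": [0.44, -0.74, 0], "turn": 0},
    {"dp": [0.44, -0.74, 0.5], "turn": 0},
    {"dp": [0, 0, 0.9], "turn": 0},
    {"dp": [0, 0, 0.9], "turn": 0},
    {"dp": [0, 0, 0], "turn": 0},
    {"dp": [0, 0, 0], "turn": 0},
    {"dp": [0, 0, 0], "turn": 0},
    {"dp": [0, 0, 0], "turn": 0}
  ]
}}

```text
clock: 3.3
ee_pos: [452.7, 71.2, 124.9]
eef_rot: [3.14, -0.002, 0.499]
wrist_force: [-0.1, 0.8, 0.5]
finger_gap: 60.2
grip_force: 0.0
```

Run:
```python
from h import *
s=bot.state();p,D=cams.read_camera("wrist");P=cloud("wrist",D)
cv2.imwrite("pics/w1.png",p);z=P[...,2]
t=s["ee_pos"];print(t,s["eef_rot"])
h=cv2.cvtColor(p,cv2.COLOR_BGR2HSV)
m=(D>0)&(z>18)&(z<30)&(np.hypot(P[...,0]-451,P[...,1]-76)<45)
r=cv2.minAreaRect(P[m][:,:2].astype(np.float32));print(r,m.sum(),np.median(z[m]), np.median(h[m],0))
```

```text
[452.69730198  71.1660841  124.93950394] [ 3.14005649e+00 -1.97578154e-03  4.99432474e-01]
((451.0504150390625, 76.81062316894531), (49.61304473876953, 23.563854217529297), 28.78251838684082) 1241 23.029262403435666 [ 18. 176. 111.]
```

Request:
{"api": "jog_arm", "payload": {
  "motion": [
    {"dp": [0.04, -0.19, 0.5], "turn": 0},
    {"dp": [0, 0, 0.9], "turn": 0},
    {"dp": [0, 0, 0.9], "turn": 0},
    {"dp": [0, 0, 0.9], "turn": 0},
    {"dp": [0, 0, 0.5], "turn": 0},
    {"dp": [0, 0, 0.2], "turn": 0},
    {"dp": [0, 0, 0.1], "turn": 0},
    {"dp": [0, 0, 0], "turn": 0}
  ]
}}

```text
clock: 4.15
ee_pos: [450.5, 77.2, 4.1]
eef_rot: [3.141, -0.001, 0.5]
wrist_force: [-0.2, -0.3, 0.9]
finger_gap: 59.9
grip_force: 0.0
```

Request:
{"api": "jog_arm", "payload": {
  "motion": [
    {"dp": [0, 0, 0], "turn": 0},
    {"dp": [0, 0, 0], "turn": 0},
    {"dp": [0, 0, 0], "turn": 0},
    {"dp": [0, 0, 0], "turn": 0},
    {"dp": [0, 0, 0], "turn": 0},
    {"dp": [0, 0, 0], "turn": 0},
    {"dp": [0, 0, 0], "turn": 0},
    {"dp": [0, 0, 0], "turn": 0}
  ],
  "fingers": 10
}}

```text
clock: 4.95
ee_pos: [450.0, 77.0, 3.6]
eef_rot: [3.141, 0.0, 0.5]
wrist_force: [0.3, -1.5, 2.1]
finger_gap: 23.4
grip_force: 30.0
```

Request:
{"api": "jog_arm", "payload": {
  "motion": [
    {"dp": [0, 0, -0.7], "turn": 0},
    {"dp": [0, 0, -0.7], "turn": 0.8},
    {"dp": [0, 0, -0.7], "turn": 0.8},
    {"dp": [0, 0, -0.7], "turn": 0.8},
    {"dp": [0, 0, -0.7], "turn": 0.8},
    {"dp": [0, 0, -0.7], "turn": 0.8},
    {"dp": [0, 0, -0.7], "turn": 0.8},
    {"dp": [0, 0, -0.3], "turn": 0.8}
  ]
}}

```text
clock: 5.75
ee_pos: [450.3, 77.4, 160.9]
eef_rot: [3.141, -0.002, 0.009]
wrist_force: [0.0, 0.3, -3.1]
finger_gap: 23.9
grip_force: 30.0
```

Request:
{"api": "jog_arm", "payload": {
  "motion": [
    {"dp": [0.1, -0.9, 0], "turn": 0},
    {"dp": [0.1, -0.9, 0], "turn": 0},
    {"dp": [0.1, -0.9, 0], "turn": 0},
    {"dp": [0.1, -0.9, 0], "turn": 0},
    {"dp": [0.1, -0.9, 0], "turn": 0},
    {"dp": [0.1, -0.9, 0], "turn": 0},
    {"dp": [0.1, -0.9, 0], "turn": 0},
    {"dp": [0, 0, 0], "turn": 0}
  ]
}}

```text
clock: 6.55
ee_pos: [466.9, 270.9, 159.1]
eef_rot: [-3.138, 0.002, 0.018]
wrist_force: [0.1, -0.0, -3.1]
finger_gap: 23.4
grip_force: 30.0
```

Request:
{"api": "jog_arm", "payload": {
  "motion": [
    {"dp": [0.1, 0.12, 0.7], "turn": 0},
    {"dp": [0, 0, 0.7], "turn": 0},
    {"dp": [0, 0, 0.6], "turn": 0},
    {"dp": [0, 0, 0.3], "turn": 0},
    {"dp": [0, 0, 0.2], "turn": 0},
    {"dp": [0, 0, 0.2], "turn": 0},
    {"dp": [0, 0, 0.2], "turn": 0},
    {"dp": [0, 0, 0.05], "turn": 0}
  ]
}}

```text
clock: 7.35
ee_pos: [471.9, 262.7, 70.9]
eef_rot: [3.141, -0.0, 0.012]
wrist_force: [-0.5, -1.2, 0.4]
finger_gap: 23.6
grip_force: 30.0
```

Request:
{"api": "jog_arm", "payload": {
  "motion": [
    {"dp": [0, 0, 0], "turn": 0},
    {"dp": [0, 0, 0], "turn": 0},
    {"dp": [0, 0, 0], "turn": 0},
    {"dp": [0, 0, 0], "turn": 0},
    {"dp": [0, 0, 0], "turn": 0},
    {"dp": [0, 0, -0.3], "turn": 0},
    {"dp": [0, 0, -0.6], "turn": 0},
    {"dp": [0, 0, -0.9], "turn": 0}
  ],
  "fingers": 50
}}

```text
clock: 8.15
ee_pos: [470.7, 262.4, 125.0]
eef_rot: [3.141, 0.002, 0.012]
wrist_force: [0.2, 0.7, 1.6]
finger_gap: 50.0
grip_force: 0.0
```

Request:
{"api": "jog_arm", "payload": {
  "motion": [
    {"dp": [0, 0, -1], "turn": 0},
    {"dp": [0, 0, -1], "turn": 0},
    {"dp": [0, 0, -1], "turn": 0},
    {"dp": [0, 0.5, -0.5], "turn": 0},
    {"dp": [0, 1, 0], "turn": 0},
    {"dp": [0, 1, 0], "turn": 0},
    {"dp": [0, 1, 0], "turn": 0},
    {"dp": [0, 1, 0], "turn": 0}
  ],
  "fingers": 87
}}

```text
clock: 8.95
ee_pos: [473.1, 127.0, 230.8]
eef_rot: [3.141, -0.001, 0.012]
wrist_force: [0.9, 0.7, -0.0]
finger_gap: 86.7
grip_force: 0.0
```

Run:
```python
from h import *
for n in("top","scene"):
    p,D=cams.read_camera(n);cv2.imwrite(n+"_2.png",p);np.save(n+"2",D);P=cloud(n,D);x,y,z=np.moveaxis(P,-1,0)
    m=(D>0)&(x>425)&(x<525)&(y>212)&(y<320)&(z>40)&(z<75)
    pan=m&((abs(x-472)>40)|(abs(y-263)>25))
    print(n,np.median(z[pan]),pan.sum())
    m=(D>0)&(x>425)&(x<525)&(y>212)&(y<320)&(z>80)&(z<100);print(cv2.minAreaRect(P[m][:,:2].astype(np.float32)),np.median(z[m]))
    if n=="scene":cv2.imwrite("pics/sc2.png",cv2.resize(p[110:220,330:450],None,fx=5,fy=5,interpolation=cv2.INTER_CUBIC))
```

```text
top 64.17682077199811 200
((0.0, 0.0), (0.0, 0.0), 0.0) nan
scene 63.84601151080204 666
((471.8818664550781, 261.87738037109375), (50.41248321533203, 25.387962341308594), 0.5913153886795044) 87.39028763599077
  return _methods._mean(a, axis=axis, dtype=dtype,
  ret = ret.dtype.type(ret / rcount)
```

View pics/sc2.png

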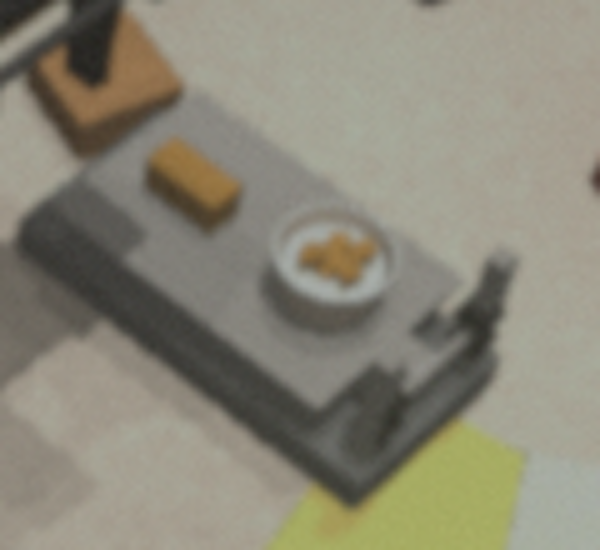

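Long bar (190,185 in the crop) lies flat on the pan, clear of the bowl. Both cameras put the pan at 63.5 mm above the bench, sunk about 27.4 mm, which is between the marks. Now the ram.

Request:
{"api": "jog_arm", "payload": {
  "motion": [
    {"dp": [0.3, 1, -0.4], "turn": 0},
    {"dp": [0.3, 1, -0.4], "turn": 0},
    {"dp": [0.3, 1, -0.4], "turn": 0},
    {"dp": [0.3, 1, 0], "turn": 0},
    {"dp": [0.3, 1, 0], "turn": 0},
    {"dp": [0.3, 1, 0], "turn": 0},
    {"dp": [0.3, 1, 0], "turn": 0},
    {"dp": [0.3, 1, 0], "turn": 0}
  ]
}}

```text
clock: 9.85
ee_pos: [548.8, -111.3, 266.7]
eef_rot: [-3.141, -0.001, 0.013]
wrist_force: [0.9, 0.5, 0.1]
finger_gap: 87.2
grip_force: 0.0
```

Request:
{"api": "jog_arm", "payload": {
  "motion": [
    {"dp": [0, 0.8, 0], "turn": 0.6},
    {"dp": [0, 0.8, 0], "turn": 0.6},
    {"dp": [0, 0.8, 0], "turn": 0.6},
    {"dp": [0, 0.8, 0], "turn": 0.6},
    {"dp": [0, 0.8, 0], "turn": 0.6},
    {"dp": [0, 0, 0], "turn": 0},
    {"dp": [0, 0, 0], "turn": 0},
    {"dp": [0, 0, 0], "turn": 0}
  ]
}}

```text
clock: 10.65
ee_pos: [537.1, -229.5, 266.2]
eef_rot: [-3.141, -0.0, -0.249]
wrist_force: [-0.0, -0.0, 0.1]
finger_gap: 86.7
grip_force: 0.0
```

Run:
```python
from h import *
s=bot.state();p,D=cams.read_camera("wrist");P=cloud("wrist",D)
cv2.imwrite("pics/w2.png",p);x,y,z=np.moveaxis(P,-1,0)
print(s["ee_pos"],s["eef_rot"],s["clock"])
m=(D>0)&(z>176)&(z<206)&(np.hypot(x-561,y+248)<50)
print(cv2.minAreaRect(P[m][:,:2].astype(np.float32)),m.sum(),P[m].mean(0),z[m].max())
```

```text
[ 537.12816947 -229.46278556  266.20370507] [-3.14105433e+00 -1.23592992e-04 -2.48933135e-01] 10.65
((562.8170166015625, -248.79701232910156), (64.22960662841797, 25.521175384521484), 75.48069763183594) 2024 [ 562.40922726 -248.33257716  192.51957326] 198.32052093671132
```

View pics/w2.png

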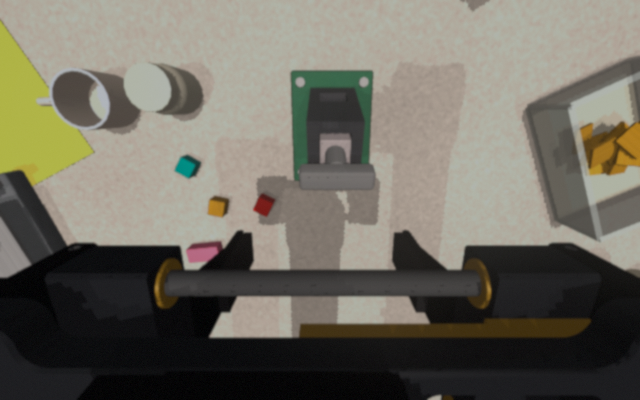

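The wrist view shows the crossbar at (337,177), level with the closing line, so the yaw is right, and the press stands undisturbed.

Request:
{"api": "jog_arm", "payload": {
  "motion": [
    {"dp": [0.5, 0.2, 0], "turn": 0},
    {"dp": [0.46, 0.21, 0], "turn": 0},
    {"dp": [0, 0, 0.6], "turn": 0},
    {"dp": [0, 0, 0.4], "turn": 0},
    {"dp": [0, 0, 0], "turn": 0},
    {"dp": [0, 0, 0], "turn": 0},
    {"dp": [0, 0, 0], "turn": 0},
    {"dp": [0, 0, 0], "turn": 0}
  ]
}}

```text
clock: 11.5
ee_pos: [562.1, -249.5, 237.0]
eef_rot: [3.141, -0.001, -0.25]
wrist_force: [-0.2, 0.3, -1.3]
finger_gap: 86.8
grip_force: 0.0
```

Request:
{"api": "jog_arm", "payload": {
  "motion": [
    {"dp": [0, 0, 0.4], "turn": 0},
    {"dp": [0, 0, 0.4], "turn": 0},
    {"dp": [0, 0, 0.4], "turn": 0},
    {"dp": [0, 0, 0.4], "turn": 0},
    {"dp": [0, 0, 0.4], "turn": 0},
    {"dp": [0, 0, 0.27], "turn": 0},
    {"dp": [0, 0, 0], "turn": 0},
    {"dp": [0, 0, 0], "turn": 0}
  ]
}}

```text
clock: 12.3
ee_pos: [561.9, -249.5, 168.0]
eef_rot: [-3.142, -0.0, -0.25]
wrist_force: [-0.2, 0.1, 0.9]
finger_gap: 86.9
grip_force: 0.0
```

Request:
{"api": "jog_arm", "payload": {
  "motion": [
    {"dp": [0, 0, 0], "turn": 0},
    {"dp": [0, 0, 0], "turn": 0},
    {"dp": [0, 0, 0], "turn": 0},
    {"dp": [0, 0, 0], "turn": 0},
    {"dp": [0, 0, 0], "turn": 0},
    {"dp": [0, 0, 0], "turn": 0},
    {"dp": [0, 0, 0], "turn": 0},
    {"dp": [0, 0, 0], "turn": 0}
  ],
  "fingers": 55
}}

```text
clock: 13.1
ee_pos: [562.0, -249.2, 168.3]
eef_rot: [-3.141, -0.0, -0.25]
wrist_force: [-0.9, 2.6, 2.8]
finger_gap: 63.9
grip_force: 30.0
```

Request:
{"api": "jog_arm", "payload": {
  "motion": [
    {"dp": [-0.036, 0, -0.1], "turn": 0},
    {"dp": [-0.036, 0, -0.1], "turn": 0},
    {"dp": [-0.036, 0, -0.1], "turn": 0},
    {"dp": [-0.036, 0, -0.1], "turn": 0},
    {"dp": [-0.036, 0, -0.1], "turn": 0},
    {"dp": [-0.036, 0, -0.1], "turn": 0},
    {"dp": [-0.036, 0, -0.1], "turn": 0},
    {"dp": [-0.036, 0, -0.1], "turn": 0}
  ]
}}

```text
clock: 13.9
ee_pos: [553.1, -247.2, 192.1]
eef_rot: [-3.142, 0.0, -0.25]
wrist_force: [3.2, 1.1, -5.7]
finger_gap: 63.8
grip_force: 30.0
```

Request:
{"api": "jog_arm", "payload": {
  "motion": [
    {"dp": [-0.036, 0, -0.1], "turn": 0},
    {"dp": [-0.036, 0, -0.1], "turn": 0},
    {"dp": [-0.036, 0, -0.1], "turn": 0},
    {"dp": [-0.036, 0, -0.1], "turn": 0},
    {"dp": [-0.036, 0, -0.1], "turn": 0},
    {"dp": [-0.036, 0, -0.1], "turn": 0},
    {"dp": [-0.036, 0, -0.1], "turn": 0},
    {"dp": [-0.036, 0, -0.1], "turn": 0}
  ]
}}

```text
clock: 14.7
ee_pos: [544.8, -245.3, 216.2]
eef_rot: [3.141, 0.0, -0.25]
wrist_force: [1.3, 0.5, -4.8]
finger_gap: 63.7
grip_force: 30.0
```

Request:
{"api": "jog_arm", "payload": {
  "motion": [
    {"dp": [0, 0, 0], "turn": 0},
    {"dp": [0, 0, 0], "turn": 0},
    {"dp": [0, 0, 0], "turn": 0},
    {"dp": [0, 0, 0], "turn": 0},
    {"dp": [0, 0, 0], "turn": 0},
    {"dp": [0, 0, 0], "turn": 0},
    {"dp": [0, 0, 0], "turn": 0},
    {"dp": [0, 0, 0], "turn": 0}
  ]
}}

```text
clock: 15.5
ee_pos: [545.0, -245.3, 215.9]
eef_rot: [3.141, 0.0, -0.25]
wrist_force: [0.3, 1.5, -2.2]
finger_gap: 63.6
grip_force: 30.0
```

Run:
```python
from h import *
for n in("top","scene"):
    p,D=cams.read_camera(n);P=cloud(n,D);x,y,z=np.moveaxis(P,-1,0);ok=D>0
    if n=="scene":cv2.imwrite("pics/sc3.png",cv2.resize(p[210:370,180:320],None,fx=4,fy=4,interpolation=cv2.INTER_CUBIC))
    m=ok&(x>490)&(x<690)&(y>-340)&(y<-160)&(abs(z-18.5)<4);print(n,"plate",cv2.minAreaRect(P[m][:,:2].astype(np.float32)))
    pan=ok&(x>425)&(x<525)&(y>212)&(y<320)&(z>40)&(z<75)&((abs(x-472)>40)|(abs(y-263)>25));print("pan",np.median(z[pan]))
s=bot.state();print(s["ee_pos"],s["wrist_force"],s["grip_force"],s["clock"])
```

```text
top plate ((590.12939453125, -255.15802001953125), (110.06189727783203, 150.33799743652344), 75.67642974853516)
pan 64.02902962324845
scene plate ((589.0015869140625, -254.68650817871094), (109.61210632324219, 150.9775390625), 75.91856384277344)
pan 63.78752704329713
[ 545.01567393 -245.34393385  215.92548649] [ 0.81840364 -0.36582677 -3.63466261] 30.003701001405716 15.6
```

View pics/sc3.png

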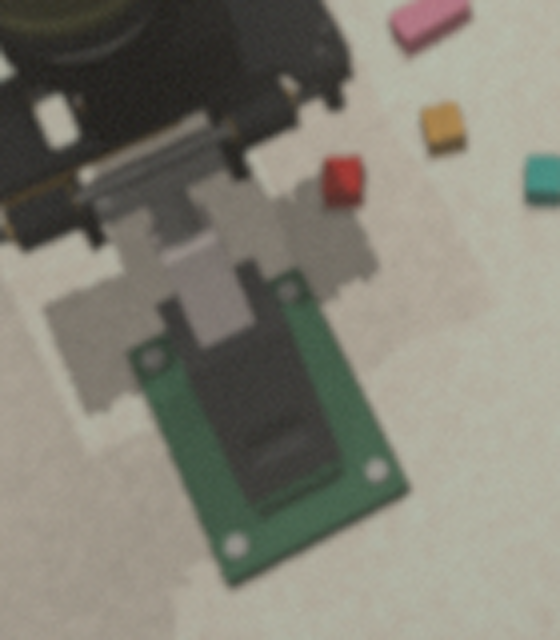

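The press hasn't moved. In the crop the rod stands well out of the barrel from (185,245) to (210,340), and the feed window (280,445) is clear. The crossbar is still in the fingers, drawn 50.7 mm along the axis.

```bash
python3 -c "
from rig import workorder;print(workorder.finish_job())"
```

```text
the job is handed in; nothing more can be done
None
```

I put the long brass bar end on the pan and let go; the pan sits about 27.4 mm down, between the marks but only 1.6 mm inside the lower limit. The ram is drawn about 51 mm and held by its crossbar, gripped at the bar's two ends because the tool could not tilt to the ram's axis; the press has not moved, and the job is handed in with no verdict shown.

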